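# Fit the stop collar to the hallmarking press

### The job

Set the little hallmarking press for a shallow mark: pick up the taller of the two C-shaped stop collars by its tail and slide it over the press head, under the knob's flange, pushing it sideways through its gap onto the plunger until it snaps fully home; let go so that it stands flat on the head. Then make a trial stroke: press the knob down until it beds firmly on the collar (feel for 10 to 15 newtons on the collar, held for half a second) and let it spring right up again. Work gently: never load the collar against the head, plunger or knob with more than 25 newtons, and leave the short collar, the loose ring and the pot where they are.

Things in the scene. Friction and masses are not known exactly. Their poses are not given: they have to be found in the camera images.
- press: Base of the green hand press, fixed on the tray floor (z = 0), plate 108 x 78 mm; origin at floor level on the plunger's axis. Its steel column (19 mm thick, top 137 mm above the floor) stands 46 mm from that axis along the base's +x, which is turned up to 0.4 rad either way from world +x.
- press_head: Green press head, clamped on the column at a height that differs each time (top face 88 to 104 mm above the floor). Origin: centre of its level top face, on the plunger's vertical axis; z up, +x to the column. Its round front has radius 21 mm, 30 mm high. The clamp round the column is flush with the top face.
- plunger: Vertical steel plunger, 16 mm diameter, with a knob, held up by a spring in the head. Origin: coincides with press_head's while up, sinks with the plunger. With it up, 20.5 mm of bare plunger stand between the head's top face and the knob's steel flange (radius 15 mm, 4 mm thick).
- knob_top (a point): Centre of the turned wooden knob's flat top (13 mm radius; the knob's greatest radius is 16.5 mm), 44.5 mm above the plunger's origin. Pressing it takes 4.2 N at first plus 0.35 N per mm; with the tall collar fitted it goes down 2.5 mm, then the flange beds on the collar and the force rises steeply.
- tall_collar: Taller stop collar: steel, 18 mm high, about 95 g, flat on the tray floor. Origin: bore axis at its underside; z up; +x points out through the gap, tail along -x. C of 17.5 mm bore and 32 mm outside diameter; at home it clears the flange by 2.5 mm and has 0.75 mm clearance round the plunger. At the start +x is within 0.6 rad of world +x.
- tall_tail (a point): Where to grip the tall collar: middle of its tail at half height, 31 mm from the bore axis along -x, 9 mm above the underside. The tail is 12 mm wide with straight sides from 16 to 42 mm behind the bore axis, then a rounded end out to 48 mm.
- tall_mouth (a point): Middle of the tall collar's gap, 6 mm ahead of the bore axis, half height. The two lips are sprung jaws, 12 mm apart, flaring out to 21 mm at their tips, 15 mm ahead of the bore axis. They first touch the plunger when bore and plunger axes are 12 to 13 mm apart; pushing on takes about 10 to 15 N; some 2 to 6 mm further it snaps home and the jaws close.
- short_collar: Shorter stop collar: same shape and frame, but 10 mm high. Not to be used or moved. The two collars lie left of the press, in either order.
- ring_4: Loose plain ring, 25 mm across, 5 mm high, on the tray floor right of the press; origin at its underside. Bystander.
- gem_pot_2: Loose round lidded pot, 40 mm across, 24 mm high, behind the collars; origin at its underside. Bystander.
Mind the look-alikes: they are no part of the job. Leave any turquoise look-alike of the tall_collar alone.

How it is judged:
By the outcome, as a careful person would: the job done as asked, in the order asked, and still so for the second after the job is handed in, with the robot touching nothing.
It also fails if it takes over 70 s, if anything falls off the work surface, if the arm or the gripper's body presses on something with over 40 N, if the wrist force passes 120 N, or if a joint passes its speed limit or range.

### The arm

A 6-joint arm with a two-finger parallel gripper is mounted at the origin on a cart in front of the work surface, level with it; the furniture and walls round the work are solid. World frame = base frame: x ahead of the robot, y to its left, z up, the work surface at z = 0. Lengths are in m, angles in rad, forces in N, time in s.
With the tool pointing down it reaches from about 0.4 to 0.925 m from the base axis. Payload 3.4 kg.
Tool frame: the origin (TCP) lies midway between the tips of the shut fingers; the grasp point (between the pads) lies 19 mm behind it; z points along the fingers, y is the line along which they close (so a half turn about z gives the same grasp; the last joint's range is limited). The gripper opens to 85 mm and grips with 20 to 120 N. Pads are 22 mm wide; open, the fingers measure 114 mm over their backs; the gripper's body (76 mm by 85 mm) begins 54 mm behind the grasp point. The pads swing forward as they close: fully open they stand 13 mm farther back than shut.
Start: joints at [-1.327, 0.307, 1.506, -0, 1.328, -0.073], TCP at [0.179, -0.546, 0.195] pointing down, gripper open.
Joint ranges: [-3.12, 3.12], [-1.05, 2.28], [0.14, 2.33], [-1.42, 4.57], [0.1, 2.73], [-2.68, 2.68]. Speed limits (rad/s): [2.57, 2.57, 3.14, 3.14, 3.14, 3.14].

### API

Orientations are given as a unit quaternion [x, y, z, w].
In Python, from plant import manip, cams gives the robot as it stands.
- The arm moves only by the shell command python3 -m jog 'ROWS' [FORCE]. ROWS is JSON, a list that holds one entry, the list of rows, each a list of 7 numbers: the opening, from 0 (shut) to 1 (fully open), then the shift along the tool's x, y, z in cm, then the turn, a rotation vector about the tool's x, y, z in degrees. In form: [[[fingers, dx, dy, dz, ax, ay, az], ...]]. A call has 1 to 20 rows; each row shifts and turns the commanded pose from where the row before left it, along the tool's axes as they then stand; what a row does not reach is not made up. A row lasts 1/12 s, in which the tool goes at most 41.7 mm and 7.16 degrees, less where a joint would pass 70% of its speed; a pose out of reach is approached as far as the arm can. A call is refused whole if a number of a shift passes 4.17 or a number of a turn 7.16, either way. A call with a gripper value outside its range is refused whole. The fingers move at their own pace and stop on an object; FORCE is the grip in N (left out, the last holds). Time passes only in rows, so rows that do not move let the fingers close. It gives the time, the measured TCP pose, the force, the opening and the grip force at its end, in the units of the state.
- manip.state(): the state, without advancing time (a new reading comes with each control period).
- cams.camera(name): name is "side" or "top"; returns a dict with "image" (480x640x3 uint8, red, green, blue), "z_map" (480x640 float32, m along the optical axis (not along the pixel's ray), 0 where there is no reading), "intrinsics" (3x3 intrinsics, pixels), "eye" and "attitude" of the camera in the world. Camera axes: x right, y down, z forward; pixel columns grow to the right and rows downward; lengths in m; the calibration is good to about 2 mm. A picture is of the moment at which its call begins.
- manip.sign_off(): hands the job in; it is judged then, once.
The state is a dict: "t": time; "joint_positions": joint angles; "joint_velocities": joint speeds; "effort": joint torques, N m; "position": TCP position; "eef_rot": TCP orientation; "ft_force": force on the tool from outside, world axes, zero at the start; "moment": the same for the moment, N m; "width": opening from 0.0 (shut) to 1.0 (fully open); "grasp_force": force on a finger pad.
Only numpy, scipy, OpenCV 4.12 (cv2) and the standard library are available. Lean on these libraries where they do the work, as an engineer would, in place of code of your own. Each camera call takes 0.05 s, during which the arm holds its last target. There are 200 camera calls.

## Working session

There is one attempt and no reset: what is moved stays moved. The work goes in short steps, Python scripts to look and compute and a shell command to move; the robot and the scene stay as the last step left them, time stands still between calls to the robot, and variables do not carry over. Pictures are saved under pics/ and viewed, at most 10 in all, crops included, and the job is handed in when it is done.

```bash
ls; mkdir -p pics; python3 - <<'E'
from plant import manip, cams
import cv2,numpy as np
print(manip.state())
for n in ("top","side"):
    c=cams.camera(n); np.savez(f"{n}0.npz",**c)
    cv2.imwrite(f"pics/{n}0.png",c["image"][:,:,::-1]); print(n,c["intrinsics"],c["eye"],c["attitude"])
E
```

```text
pics
{'t': 0.0, 'joint_positions': array([-1.32750254e+00,  3.07553412e-01,  1.50769599e+00, -1.05683599e-06,
        1.32842176e+00, -7.34918265e-02]), 'joint_velocities': array([ 4.92152264e-04, -1.05166325e-03,  7.73156491e-05,  8.08346162e-07,
       -1.19227220e-03, -9.29869523e-04]), 'effort': array([-7.98214314e-04, -4.57559717e+01, -2.51919526e+01,  1.03303812e-04,
        1.33264944e-02, -2.97734584e-07]), 'position': array([ 0.1789089 , -0.54562067,  0.19388383]), 'eef_rot': array([ 9.87481510e-01,  1.57731376e-01, -8.86388815e-05, -1.03546918e-03]), 'ft_force': array([ 0.44163228,  0.40640539, -0.62734936]), 'moment': array([-0.02194925, -0.00152997, -0.04416946]), 'grasp_force': 0.0, 'width': 0.99926992637945}
top [[493.22965435   0.         313.40615622]
 [  0.         493.22965435 241.58988947]
 [  0.           0.           1.        ]] [ 0.41468277 -0.04013318  1.08856225] [-0.70400641  0.70881606 -0.03276554  0.0296848 ]
side [[438.7739834    0.         320.58064419]
 [  0.         438.7739834  240.60558861]
 [  0.           0.           1.        ]] [0.35506177 0.71736147 0.45049085] [-0.07615335  0.83464512 -0.5419062   0.06249686]
```

View pics/top0.png

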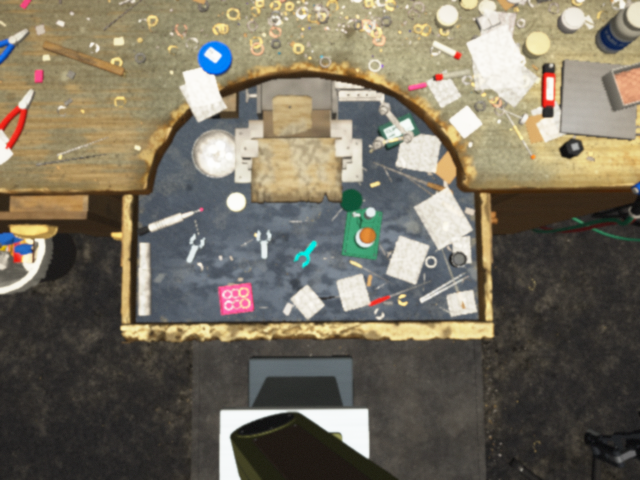

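View pics/side0.png

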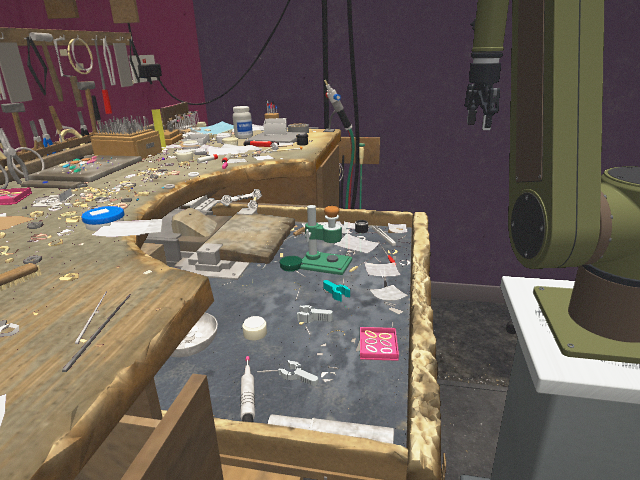

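The top view shows two steel collars at (195,247) and (264,243), with the turquoise look-alike at (306,253). The press base is at (362,235), with its knob at (367,237) and column at (370,212). Next I compare the heights of the two steel collars and make a close crop.

```bash
cat > h.py <<'E'
import numpy as np,cv2
from scipy.spatial.transform import Rotation as R
def load(f): return dict(np.load(f))
def rays(c,uv):
    uv=np.atleast_2d(uv).astype(float); K=c["intrinsics"]
    d=np.c_[(uv[:,0]-K[0,2])/K[0,0],(uv[:,1]-K[1,2])/K[1,1],np.ones(len(uv))]
    return R.from_quat(c["attitude"]).apply(d)
def plane(c,uv,z):
    d=rays(c,uv); return c["eye"]+d*((z-c["eye"][2])/d[:,2])[:,None]
def cloud(c):
    v,u=np.mgrid[:480,:640]; d=rays(c,np.c_[u.ravel(),v.ravel()])
    return (c["eye"]+d*c["z_map"].reshape(-1,1)).reshape(480,640,3)
def proj(c,p):
    q=R.from_quat(c["attitude"]).inv().apply(np.atleast_2d(p)-c["eye"]); K=c["intrinsics"]
    return np.c_[K[0,0]*q[:,0]/q[:,2]+K[0,2],K[1,1]*q[:,1]/q[:,2]+K[1,2]]
E
python3 - <<'E'
from h import *
c=load("top0.npz"); P=cloud(c); Z=P[...,2]
fl=np.median(Z[270:285,200:290]); print("floor",fl)
for n,(u,v) in dict(A=(195,247),B=(264,243),T=(306,253)).items():
    w=Z[v-20:v+20,u-20:u+20]; print(n,np.sort(w.ravel())[::-1][[0,5,20,40,60,100,150]].round(4))
for n,(u,v) in dict(knob=(367,235),col=(370,212),potW=(236,202),potG=(351,200),ring=(431,262)).items():
    w=P[v-3:v+4,u-3:u+4].reshape(-1,3); print(n,np.median(w,0).round(4))
s=load("side0.npz"); S=cloud(s)
for n,(u,v) in dict(knob=(332,210),col=(311,208)).items():
    print(n,np.median(S[v-1:v+2,u-1:u+2].reshape(-1,3),0))
a=cv2.resize(c["image"][180:280,170:330],None,fx=5,fy=5,interpolation=cv2.INTER_CUBIC)
cv2.imwrite("pics/cropA.png",a[:,:,::-1])
print(proj(s,plane(c,[(195,247),(264,243),(306,253)],0.01)))
b=cv2.resize(s["image"][190:390,240:400],None,fx=3,fy=3,interpolation=cv2.INTER_CUBIC)
b2=cv2.resize(c["image"][180:280,325:445],None,fx=3,fy=3,interpolation=cv2.INTER_CUBIC) 
m=np.zeros((600,800,3),np.uint8); m[:600,:480]=b; m[:300,480:]=b2[:300,:320]
cv2.imwrite("pics/cropB.png",m[:,:,::-1])
E
```

```text
floor -0.0009617401687964655
A [1.0886 1.0886 0.0119 0.0109 0.0101 0.009  0.0074]
B [1.0886 0.0216 0.0201 0.0192 0.0184 0.0171 0.0153]
T [1.0886 0.0229 0.0197 0.019  0.0183 0.0171 0.0151]
knob [ 0.511  -0.1486  0.1379]
col [ 0.5561 -0.1553  0.1364]
potW [0.5969 0.123  0.0238]
potG [ 0.6008 -0.1286  0.0157]
ring [ 0.4641 -0.3049 -0.001 ]
knob [ 0.50759645 -0.13799948  0.13619476]
col [ 0.55469557 -0.14742484  0.13467912]
[[297.47152146 369.29421081]
 [313.53094827 313.27679372]
 [334.37029265 288.8295403 ]]
```

View pics/cropA.png

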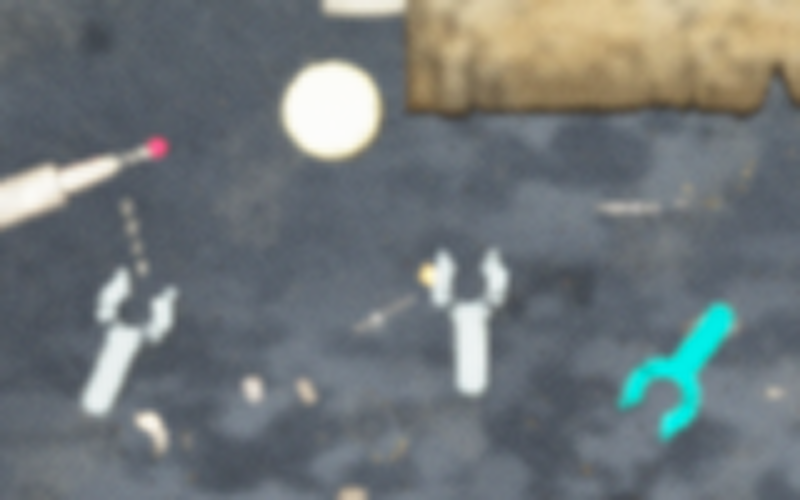

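View pics/cropB.png

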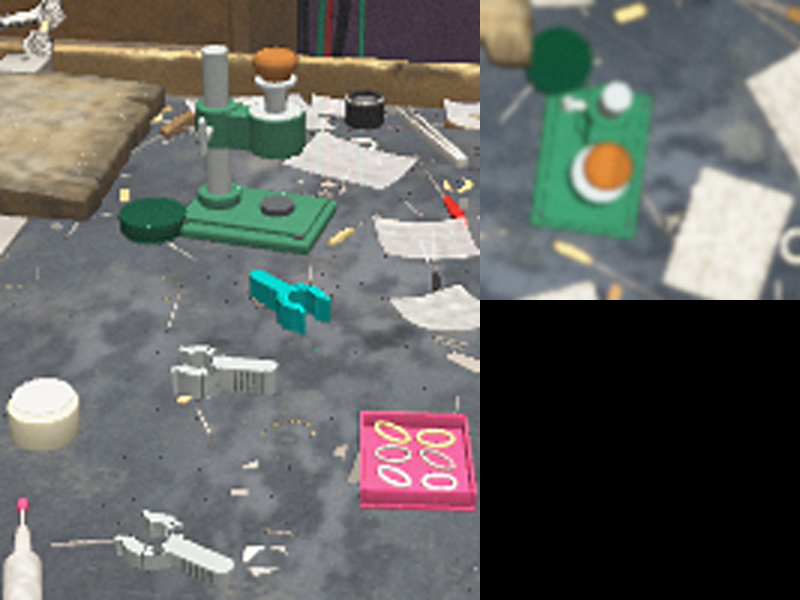

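Candidates in the top view:
- **A (195,247):** steel, about 10 mm high, so this is the short collar.
- **B (264,243):** steel, about 18–19 mm high, so this is the tall collar and my choice.
- **Turquoise (306,253):** the look-alike, to be left alone.

The crops confirm B is the taller steel one. They also show the press knob on the near side and the column on the far side.

```bash
cat >> h.py <<'E'
def big(m):
    n,l,st,ce=cv2.connectedComponentsWithStats(m.astype(np.uint8),connectivity=8)
    i=1+np.argmax(st[1:,4]); return l==i,ce[i],st[i]
def win(m,u0,u1,v0,v1):
    o=np.zeros_like(m); o[v0:v1,u0:u1]=m[v0:v1,u0:u1]; return o
def knob(c,w):
    h=cv2.cvtColor(c["image"],cv2.COLOR_RGB2HSV); m=(h[...,0]<18)&(h[...,1]>130)&(h[...,2]>60)
    return big(win(m,*w))
E
python3 - <<'E'
from h import *
c=load("top0.npz"); s=load("side0.npz")
g=c["image"].min(2)
m,ce,st=big(win(g>140,240,285,222,265)); print("B",ce,st)
v,u=np.nonzero(m); p=plane(c,np.c_[u,v],.018)[:,:2]
# tail: lower part rows
t=v>st[1]+11
q=p[t]; r=cv2.minAreaRect((q*1000).astype(np.float32)); print("tail rect",r)
l=cv2.fitLine((q*1000).astype(np.float32),cv2.DIST_L2,0,.01,.01).ravel(); d=l[:2]*np.sign(l[0]); print("yaw",np.arctan2(d[1],d[0]))
a=(p*1000-l[2:])@d; print("extent along axis mm",a.min(),a.max(),"tail end at",(l[2:]+d*(a.min()-1)),"tip", l[2:]+d*(a.max()+1))
k,kc,ks=knob(c,(345,395,215,255)); print("knob top",kc,ks,plane(c,kc,.13))
col,cc,cs=big(win(g>120,362,380,203,222)); print("col",cc,cs,plane(c,cc,.137))
k2,kc2,ks2=knob(s,(315,350,195,225)); print("side knob",kc2,ks2)
def tri(c1,u1,c2,u2):
    d1,d2=rays(c1,u1)[0],rays(c2,u2)[0]
    A=np.c_[d1,-d2]; x=np.linalg.lstsq(A,c2["eye"]-c1["eye"],rcond=None)[0]
    a,b=c1["eye"]+x[0]*d1,c2["eye"]+x[1]*d2; return (a+b)/2,np.linalg.norm(a-b)
print("tri knob",tri(c,kc,s,kc2))
# side profile along plunger: list colours down column
u0=int(round(kc2[0]))
for v in range(196,248): print(v,s["image"][v,u0],end=" ")
E
```

```text
B [263.2826087  243.03478261] [254 230  18  29 230]
tail rect ((491.885498046875, 63.54218673706055), (34.986961364746094, 15.239208221435547), 0.07516699284315109)
yaw 0.03630008
extent along axis mm -18.318090418186184 43.56963495353276 tail end at [473.25301551  62.07649745] tip [537.09865481  64.39511778]
knob top [367.12921348 235.03932584] [360 228  15  15 178] [[ 0.51173081 -0.14968652  0.13      ]]
col [370.28421053 211.75789474] [365 207  11  11  95] [[ 0.55656522 -0.15579255  0.137     ]]
side knob [331.2826087  210.68115942] [324 206  15  11 138]
tri knob (array([ 0.5115035 , -0.14976031,  0.12966959]), np.float64(0.0005246195967233953))
196 [82 68 54] 197 [80 66 52] 198 [76 62 48] 199 [81 63 50] 200 [76 63 48] 201 [78 63 48] 202 [78 66 54] 203 [75 67 50] 204 [77 62 53] 205 [101  76  54] 206 [210 135  65] 207 [223 143  67] 208 [222 145  73] 209 [222 147  75] 210 [211 135  68] 211 [197 126  65] 212 [148  96  54] 213 [121  80  46] 214 [107  72  41] 215 [103  66  37] 216 [100  65  34] 217 [128 106  83] 218 [230 232 229] 219 [143 145 143] 220 [123 126 124] 221 [129 130 127] 222 [131 132 129] 223 [127 130 129] 224 [130 136 130] 225 [129 134 127] 226 [125 127 125] 227 [121 127 122] 228 [237 238 234] 229 [246 245 244] 230 [108 158 127] 231 [52 92 71] 232 [47 86 64] 233 [48 90 69] 234 [53 93 69] 235 [54 89 71] 236 [51 89 71] 237 [55 88 70] 238 [50 89 68] 239 [54 88 71] 240 [48 88 67] 241 [50 87 66] 242 [45 84 66] 243 [140 140 136] 244 [141 141 138] 245 [130 131 130] 246 [123 124 126] 247 [121 123 129]
```

```bash
python3 - <<'E'
from h import *
c=load("top0.npz"); s=load("side0.npz")
ax=np.array([.5117,-.1497])
h=s["eye"][:2]-ax; h/=np.linalg.norm(h)
for v in (230.0,): # edge between 229.5..230.5
  for z in np.arange(.088,.105,.002):
    e=[*(ax+.021*h),z]; kt=[*(ax+.013*-h),z+.0445]; fl=[*(ax+.015*h),z+.0205]
    print(z.round(3),"edge",proj(s,[e])[0].round(1),"ktop far",proj(s,[kt])[0].round(1),"flange low",proj(s,[fl])[0].round(1), "top-of-flange", proj(s,[[*(ax+.015*h),z+.0245]])[0].round(1))
P=cloud(c); print("knob z",np.median(P[231:238,364:370,2]), "col z",np.median(P[210:214,368:373,2]))
S=cloud(s); 
print("side z colum",[ (v,S[v,331].round(3).tolist()) for v in range(206,233,2)])
hs=cv2.cvtColor(c["image"],cv2.COLOR_RGB2HSV); g=(hs[...,0]>60)&(hs[...,0]<85)&(hs[...,1]>90)&(hs[...,2]>70)
m,ce,st=big(win(g,335,395,205,265)); v,u=np.nonzero(m); p=plane(c,np.c_[u,v],.006)[:,:2]*1000
print(cv2.minAreaRect(p.astype(np.float32)),st)
E
```

```text
0.088 edge [331.3 232.5] ktop far [331.  207.4] flange low [331.2 222.5] top-of-flange [331.2 220.7]
0.09 edge [331.3 231.7] ktop far [331.  206.5] flange low [331.2 221.6] top-of-flange [331.2 219.9]
0.092 edge [331.3 230.8] ktop far [331.  205.6] flange low [331.2 220.7] top-of-flange [331.2 219. ]
0.094 edge [331.3 229.9] ktop far [331.  204.7] flange low [331.2 219.9] top-of-flange [331.2 218.1]
0.096 edge [331.3 229. ] ktop far [331.  203.9] flange low [331.2 219. ] top-of-flange [331.1 217.2]
0.098 edge [331.3 228.2] ktop far [331. 203.] flange low [331.2 218.1] top-of-flange [331.1 216.3]
0.1 edge [331.3 227.3] ktop far [331.  202.1] flange low [331.1 217.2] top-of-flange [331.1 215.4]
0.102 edge [331.3 226.4] ktop far [330.9 201.2] flange low [331.1 216.3] top-of-flange [331.1 214.5]
0.104 edge [331.3 225.5] ktop far [330.9 200.3] flange low [331.1 215.4] top-of-flange [331.1 213.6]
knob z 0.13810046320159353 col z 0.13673328972646143
side z colum [(206, [0.513, -0.155, 0.138]), (208, [0.511, -0.145, 0.137]), (210, [0.509, -0.135, 0.137]), (212, [0.509, -0.134, 0.132]), (214, [0.509, -0.135, 0.128]), (216, [0.51, -0.137, 0.122]), (218, [0.51, -0.136, 0.118]), (220, [0.511, -0.143, 0.111]), (222, [0.511, -0.144, 0.106]), (224, [0.511, -0.142, 0.102]), (226, [0.511, -0.143, 0.097]), (228, [0.51, -0.136, 0.096]), (230, [0.509, -0.131, 0.093]), (232, [0.509, -0.131, 0.089])]
((531.5488891601562, -150.2302703857422), (88.78510284423828, 119.5932388305664), 88.90640258789062) [ 341  205   41   55 1287]
```

```bash
python3 -m jog '[[[1,0,0,-2,0,0,0],[1,0,0,-3,0,0,0],[0.6,0,0,-2,0,0,0],[0.5,0,0,0,0,0,0]]]' 60; python3 -c "
from plant import manip
from scipy.spatial.transform import Rotation as R
s=manip.state();print(s['position'],R.from_quat(s['eef_rot']).as_matrix().round(3))"
```

```text
t: 0.43
position: [0.1798, -0.549, 0.2693]
eef_rot: [0.987, 0.158, 0.0, 0.004]
ft_force: [1.3, -1.5, -0.3]
width: 0.747
grasp_force: 0.0
[ 0.1797739  -0.54904332  0.26931484] [[ 0.95   0.312  0.002]
 [ 0.312 -0.95  -0.008]
 [-0.001  0.008 -1.   ]]
```

```bash
python3 -m jog '[[[0.5,2.43,-2.42,0,0,0,0],[0.5,2.43,-2.42,0,0,0,0],[0.5,2.43,-2.42,0,0,0,0],[0.5,2.43,-2.42,0,0,0,0],[0.5,2.43,-2.42,0,0,0,0],[0.5,2.43,-2.42,0,0,0,0],[0.5,2.43,-2.42,0,0,0,0],[0.5,2.43,-2.42,0,0,0,0],[0.5,2.43,-2.42,0,0,0,0],[0.5,2.43,-2.42,0,0,0,0],[0.5,2.43,-2.42,0,0,0,0],[0.5,2.43,-2.42,0,0,0,0],[0.5,2.43,-2.42,0,0,0,0],[0.5,2.43,-2.42,0,0,0,0],[0.5,2.43,-2.42,0,0,0,0],[0.5,2.43,-2.42,0,0,0,0],[0.5,2.43,-2.42,0,0,0,0],[0.5,2.43,-2.42,0,0,0,0],[0.5,2.43,-2.42,0,0,0,0],[0.5,2.43,-2.42,0,0,0,0]]]' 60; python3 -m jog '[[[0.5,0,0,0,0,0,5.5],[0.5,0,0,0,0,0,5.5],[0.5,0,0,0,0,0,5.5],[0.5,0,0,0,0,0,0],[0.5,0,0,0,0,0,0],[0.5,0,0,0,0,0,0],[0.5,0,0,0,0,0,0]]]'; cat > st.py <<'E'
from plant import manip
import sys,numpy as np
from scipy.spatial.transform import Rotation as R
s=manip.state(); M=R.from_quat(s['eef_rot']).as_matrix()
print('pos',s['position'].round(4),'yaw',np.arctan2(M[1,0],M[0,0]).round(4),'tilt',M[:2,2].round(4),'F',s['ft_force'].round(2),'w',round(s['width'],3),'g',s['grasp_force'])
if len(sys.argv)>3:
    t=np.array(list(map(float,sys.argv[1:4]))); print('to target, tool cm',(M.T@(t-s['position'])*100).round(3), 'turn z deg',(np.degrees(np.arctan2(M[1,0],M[0,0])-float(sys.argv[4]))).round(2))
E
python3 st.py .4903 .0627 .06 .03
```

```text
t: 2.1
position: [0.4899, 0.0666, 0.2639]
eef_rot: [0.987, 0.158, -0.001, -0.0]
ft_force: [1.5, -1.1, -0.3]
width: 0.502
grasp_force: 0.0
t: 2.68
position: [0.4899, 0.0647, 0.2645]
eef_rot: [1.0, 0.015, -0.0, -0.0]
ft_force: [-0.5, -0.6, -0.1]
width: 0.5
grasp_force: 0.0
pos [0.4899 0.0647 0.2645] yaw 0.0299 tilt [-0.0005  0.    ] F [-0.5  -0.61 -0.07] w 0.5 g 0.0
to target, tool cm [ 0.047  0.201 20.455] turn z deg -0.0
```

```bash
python3 -m jog '[[[0.5,0.05,0.2,3,0,0,0],[0.5,0,0,3,0,0,0],[0.5,0,0,3,0,0,0],[0.5,0,0,3,0,0,0],[0.5,0,0,3,0,0,0],[0.5,0,0,3,0,0,0],[0.5,0,0,2.5,0,0,0],[0.5,0,0,0,0,0,0],[0.5,0,0,0,0,0,0],[0.5,0,0,0,0,0,0]]]'; python3 st.py .4903 .0627 .003 .03; python3 - <<'E'
from h import *
from plant import cams
s=cams.camera("side"); np.savez("side1.npz",**s)
c=cams.camera("top")
a=cv2.resize(s["image"][230:350,260:380],None,fx=4,fy=4,interpolation=cv2.INTER_CUBIC)
b=cv2.resize(c["image"][195:275,230:310],None,fx=4,fy=4,interpolation=cv2.INTER_CUBIC)
m=np.zeros((480,800,3),np.uint8); m[:,:480]=a; m[:320,480:]=b
cv2.imwrite("pics/g1.png",m[:,:,::-1])
print(proj(s,[[.4903,.0627,.018],[.4903,.0627,.06]]))
E
```

```text
t: 3.52
position: [0.4919, 0.0628, 0.0609]
eef_rot: [1.0, 0.014, 0.001, -0.0]
ft_force: [0.3, 0.3, -0.2]
width: 0.504
grasp_force: 0.0
pos [0.4919 0.0628 0.0609] yaw 0.029 tilt [0.0018 0.0001] F [ 0.33  0.31 -0.18] w 0.504 g 0.0
to target, tool cm [-0.173  0.009  5.792] turn z deg -0.06
[[323.02233131 310.21313249]
 [322.5543617  289.85519111]]
```

View pics/g1.png

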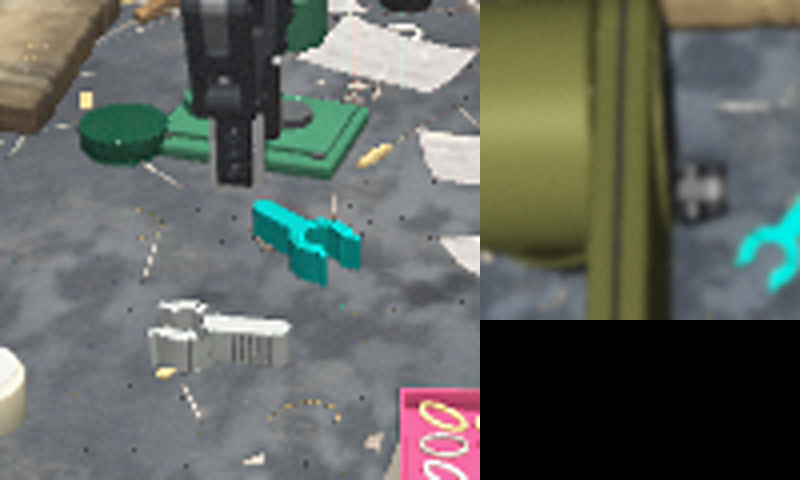

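The side view has the finger tip at about (319,277), higher than the (322,290) I projected for the TCP. I'll check it against the depth map before descending.

```bash
python3 - <<'E'
from h import *
s=load("side1.npz"); S=cloud(s)
for v in range(255,282,3):
    print(v,[S[v,u].round(3).tolist() for u in (316,319,323)], s["image"][v,319])
E
python3 -m jog '[[[0.5,-0.15,0,0,0,0,0],[0.5,0,0,0,0,0,0],[0.5,0,0,0,0,0,0]]]'; python3 st.py .4903 .0627 .003 .03
```

```text
255 [[0.489, 0.116, 0.153], [0.484, 0.114, 0.153], [0.478, 0.114, 0.153]] [66 69 76]
258 [[0.489, 0.114, 0.147], [0.484, 0.113, 0.147], [0.478, 0.113, 0.147]] [42 43 47]
261 [[0.493, 0.098, 0.134], [0.488, 0.096, 0.133], [0.482, 0.092, 0.131]] [42 41 45]
264 [[0.493, 0.097, 0.128], [0.489, 0.095, 0.127], [0.483, 0.09, 0.125]] [47 50 54]
267 [[0.493, 0.099, 0.123], [0.488, 0.096, 0.122], [0.483, 0.09, 0.12]] [44 48 48]
270 [[0.493, 0.099, 0.118], [0.488, 0.097, 0.117], [0.483, 0.089, 0.113]] [43 45 49]
273 [[0.493, 0.098, 0.112], [0.489, 0.095, 0.111], [0.483, 0.09, 0.109]] [49 49 55]
276 [[0.495, 0.091, 0.102], [0.489, 0.097, 0.106], [0.483, 0.091, 0.103]] [84 83 87]
279 [[0.534, -0.082, -0.001], [0.528, -0.085, -0.002], [0.519, -0.085, -0.001]] [108 112 116]
t: 3.87
position: [0.4897, 0.0629, 0.0608]
eef_rot: [1.0, 0.014, 0.001, -0.0]
ft_force: [0.0, 0.1, 0.3]
width: 0.503
grasp_force: 0.0
pos [0.4897 0.0629 0.0608] yaw 0.029 tilt [0.0018 0.0001] F [0.01 0.14 0.25] w 0.503 g 0.0
to target, tool cm [0.054 0.026 5.776] turn z deg -0.06
```

```bash
python3 -m jog '[[[0.5,0,0,1,0,0,0],[0.5,0,0,1,0,0,0],[0.5,0,0,0,0,0,0],[0.5,0,0,0,0,0,0],[0.5,0,0,0,0,0,0]]]'; python3 st.py .4903 .0627 .003 .03; python3 - <<'E'
from h import *
from plant import cams
s=cams.camera("side"); np.savez("side2.npz",**s)
S=cloud(s)
for v in range(264,300,3):
    print(v,[S[v,u].round(3).tolist() for u in (316,320,324)], s["image"][v,320])
a=cv2.resize(s["image"][210:350,240:400],None,fx=4,fy=4,interpolation=cv2.INTER_CUBIC)
cv2.imwrite("pics/g2.png",a[:,:,::-1])
E
```

```text
t: 4.28
position: [0.4895, 0.0629, 0.0402]
eef_rot: [1.0, 0.014, 0.0, -0.0]
ft_force: [0.5, 0.4, 0.1]
width: 0.502
grasp_force: 0.0
pos [0.4895 0.0629 0.0402] yaw 0.0289 tilt [0.0005 0.    ] F [0.54 0.43 0.05] w 0.502 g 0.0
to target, tool cm [0.078 0.024 3.723] turn z deg -0.06
264 [[0.49, 0.11, 0.135], [0.484, 0.11, 0.135], [0.475, 0.12, 0.141]] [72 76 79]
267 [[0.489, 0.116, 0.132], [0.483, 0.115, 0.132], [0.476, 0.117, 0.134]] [62 65 69]
270 [[0.489, 0.116, 0.127], [0.483, 0.115, 0.127], [0.476, 0.116, 0.128]] [43 35 40]
273 [[0.493, 0.098, 0.112], [0.487, 0.097, 0.112], [0.481, 0.092, 0.11]] [65 64 68]
276 [[0.494, 0.097, 0.106], [0.487, 0.098, 0.107], [0.481, 0.093, 0.105]] [51 51 57]
279 [[0.494, 0.098, 0.101], [0.488, 0.095, 0.1], [0.481, 0.092, 0.098]] [59 63 66]
282 [[0.494, 0.097, 0.094], [0.489, 0.09, 0.091], [0.481, 0.093, 0.093]] [61 62 68]
285 [[0.494, 0.098, 0.089], [0.487, 0.097, 0.089], [0.481, 0.094, 0.088]] [51 53 60]
288 [[0.496, 0.091, 0.079], [0.489, 0.088, 0.079], [0.482, 0.091, 0.081]] [129 131 127]
291 [[0.523, -0.032, -0.0], [0.516, -0.035, -0.002], [0.508, -0.036, -0.001]] [116 123 128]
294 [[0.521, -0.02, -0.0], [0.514, -0.024, -0.002], [0.506, -0.025, -0.002]] [122 126 129]
297 [[0.518, -0.008, 0.001], [0.511, -0.013, -0.002], [0.503, -0.013, -0.001]] [106 111 116]
```

View pics/g2.png

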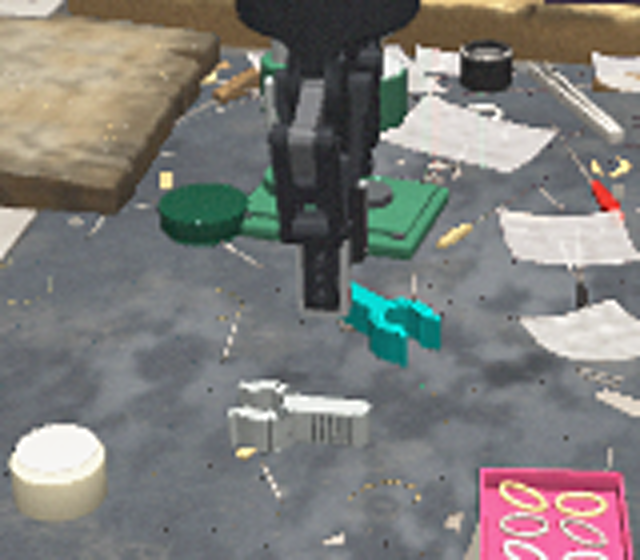

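The picture shows the near finger tip at crop (325,308), still well above the collar. The depth map puts it about 38 mm above the reported TCP. I'll close the fingers partway, see how far they swing forward, and compare with the start image.

```bash
python3 -m jog '[[[0.28,0,0,0,0,0,0],[0.28,0,0,0,0,0,0],[0.28,0,0,0,0,0,0],[0.28,0,0,0,0,0,0]]]'; python3 st.py .4903 .0627 .003 .03; cat > tip.py <<'E'
from h import *
from plant import cams
import sys
def tip(s,pos,r=.075):
    S=cloud(s); m=(np.abs(S[...,0]-pos[0])<.022)&(np.abs(S[...,1]-pos[1])<r)&(S[...,2]>.022)&(S[...,2]<pos[2]+.2)&(s["image"].max(2)<110)
    m,_,_=big(m); p=S[m]; lo=np.sort(p[:,2])[:12]; b=p[p[:,2]<lo.max()+.02]
    print("tip z",lo.round(3),"low part x",b[:,0].min().round(3),b[:,0].max().round(3),"y",b[:,1].min().round(3),b[:,1].max().round(3))
if __name__=="__main__":
    from plant import manip
    s=cams.camera("side"); np.savez("sidet.npz",**s); tip(s,manip.state()["position"])
E
python3 tip.py; python3 -c "
from tip import *
tip(load('side0.npz'),[.179,-.5456,.194])"
```

```text
t: 4.67
position: [0.4893, 0.0629, 0.04]
eef_rot: [1.0, 0.014, 0.0, -0.0]
ft_force: [0.3, -0.4, -0.7]
width: 0.281
grasp_force: 0.0
pos [0.4893 0.0629 0.04  ] yaw 0.0288 tilt [0.0004 0.    ] F [ 0.26 -0.36 -0.75] w 0.281 g 0.0
to target, tool cm [0.093 0.02  3.702] turn z deg -0.07
tip z [0.078 0.08  0.08  0.081 0.081 0.083 0.083 0.083 0.083 0.083 0.083 0.083] low part x 0.477 0.495 y 0.048 0.09
tip z [0.243 0.243 0.243 0.243 0.244 0.244 0.244 0.246 0.246 0.246 0.246 0.246] low part x 0.157 0.201 y -0.594 -0.487
```

The start image gives the same offset of roughly 36 mm. I'll descend to a reported z of 0.004 and look again. If the reported TCP is right, that is the grasp height. If the cameras are right, the fingers will still be above the collar.

```bash
python3 -m jog '[[[0.4,0.05,0.02,1,0,0,0],[0.4,0.05,0,1,0,0,0],[0.4,0,0,1,0,0,0],[0.4,0,0,0.6,0,0,0],[0.4,0,0,0,0,0,0],[0.4,0,0,0,0,0,0],[0.4,0,0,0,0,0,0]]]' 40; python3 st.py .4903 .0627 .003 .03;python3 tip.py
```

```text
t: 5.3
position: [0.4905, 0.0627, 0.0041]
eef_rot: [1.0, 0.014, 0.0, -0.0]
ft_force: [-0.2, -0.6, -0.0]
width: 0.398
grasp_force: 0.0
pos [0.4905 0.0627 0.0041] yaw 0.0288 tilt [0.0005 0.    ] F [-0.2  -0.62 -0.03] w 0.398 g 0.0
to target, tool cm [-0.024  0.003  0.111] turn z deg -0.07
tip z [0.04  0.041 0.043 0.043 0.043 0.044 0.044 0.044 0.044 0.044 0.044 0.045] low part x 0.478 0.498 y 0.042 0.095
```

```bash
python3 -m jog '[[[0.05,0,0,0,0,0,0],[0.05,0,0,0,0,0,0],[0.05,0,0,0,0,0,0],[0.05,0,0,0,0,0,0],[0.05,0,0,0,0,0,0],[0.05,0,0,0,0,0,0],[0.05,0,0,0,0,0,0]]]' 40; python3 st.py; python3 tip.py
```

```text
t: 5.93
position: [0.4902, 0.0627, 0.0038]
eef_rot: [1.0, 0.014, 0.0, -0.0]
ft_force: [0.7, -0.3, 0.6]
width: 0.051
grasp_force: 0.0
pos [0.4902 0.0627 0.0038] yaw 0.0288 tilt [0. 0.] F [ 0.66 -0.26  0.59] w 0.051 g 0.0
tip z [0.042 0.042 0.042 0.043 0.044 0.044 0.047 0.047 0.047 0.048 0.048 0.048] low part x 0.479 0.496 y 0.057 0.08
```

The fingers closed on nothing, so the cameras are right: the true tips are about 37 mm above the reported TCP. I'll open, descend by that amount while watching force, and then grip.

```bash
python3 -m jog '[[[0.35,0,0,0,0,0,0],[0.35,0,0,0,0,0,0],[0.35,0,0,0,0,0,0],[0.35,0,0,0,0,0,0],[0.35,0,0,1,0,0,0],[0.35,0,0,1,0,0,0],[0.35,0,0,0.8,0,0,0],[0.35,0,0,0.3,0,0,0],[0.35,0,0,0,0,0,0],[0.35,0,0,0,0,0,0]]]' 40; python3 st.py; python3 - <<'E'
from h import *
from plant import cams
s=cams.camera("side"); S=cloud(s)
a=cv2.resize(s["image"][230:350,240:400],None,fx=5,fy=5,interpolation=cv2.INTER_CUBIC)
cv2.imwrite("pics/g3.png",a[:,:,::-1])
E
```

```text
t: 6.82
position: [0.4901, 0.0627, -0.0273]
eef_rot: [1.0, 0.014, -0.0, 0.0]
ft_force: [0.1, -0.4, -0.3]
width: 0.35
grasp_force: 0.0
pos [ 0.4901  0.0627 -0.0273] yaw 0.0288 tilt [-0.0006 -0.    ] F [ 0.12 -0.43 -0.29] w 0.35 g 0.0
```

View pics/g3.png

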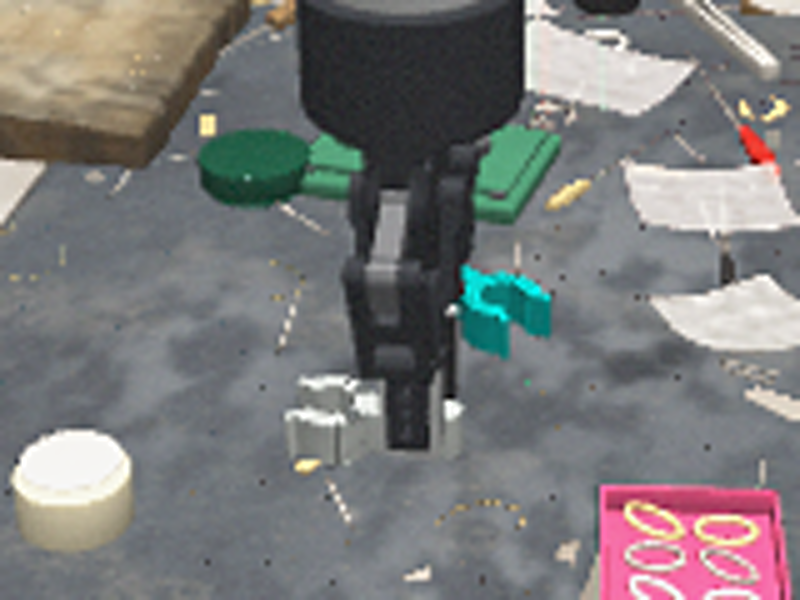

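The fingers straddle the tail, with tips about 10 mm above the floor. The pads sit slightly close to the ring, so I'll shift back 2.5 mm, go 4.5 mm lower and grip.

```bash
python3 -m jog '[[[0.35,-0.25,0,0.25,0,0,0],[0.35,0,0,0.2,0,0,0],[0.35,0,0,0,0,0,0],[0.0,0,0,0,0,0,0],[0.0,0,0,0,0,0,0],[0,0,0,0,0,0,0],[0,0,0,0,0,0,0],[0,0,0,0,0,0,0],[0,0,0,0,0,0,0]]]' 60; python3 st.py
```

```text
t: 7.62
position: [0.4878, 0.0627, -0.0314]
eef_rot: [1.0, 0.014, 0.0, -0.0]
ft_force: [-2.0, -0.0, 5.4]
width: 0.118
grasp_force: 60.5
pos [ 0.4878  0.0627 -0.0314] yaw 0.0288 tilt [0.0003 0.0001] F [-1.95 -0.03  5.38] w 0.118 g 60.51050618290901
```

```bash
python3 -m jog '[[[0,0,0,-0.5,0,0,0],[0,0,0,-1.5,0,0,0],[0,0,0,-2.5,0,0,0],[0,0,0,-3,0,0,0],[0,0,0,-3,0,0,0],[0,0,0,-2,0,0,0],[0,0,0,-1,0,0,0],[0,-0.6,2,0,0,0,0],[0,-0.6,2,0,0,0,0],[0,-0.6,2,0,0,0,0],[0,-0.6,2,0,0,0,0],[0,-0.6,2,0,0,0,0],[0,-0.6,2,0,0,0,0],[0,-0.6,2,0,0,0,0],[0,-0.6,2,0,0,0,0],[0,-0.6,2,0,0,0,0],[0,-0.6,2,0,0,0,0]]]'; python3 -m jog '[[[0,0,0,0,0,0,4.7],[0,0,0,0,0,0,4.7],[0,0,0,0,0,0,0],[0,0,0,0,0,0,0],[0,0,0,0,0,0,0],[0,0,0,0,0,0,0]]]';python3 st.py .4339 -.1391 .1036 -.135;  python3 - <<'E'
from h import *
from plant import cams
s=cams.camera("side"); np.savez("side4.npz",**s)
c=cams.camera("top"); np.savez("top4.npz",**c)
print(proj(s,[[.467,-.1436,.14]]),proj(c,[[.467,-.1436,.15]]))
a=cv2.resize(s["image"][170:260,290:410],None,fx=4,fy=4,interpolation=cv2.INTER_CUBIC)
b=cv2.resize(c["image"][200:280,325:405],None,fx=4,fy=4,interpolation=cv2.INTER_CUBIC)
m=np.zeros((480,800,3),np.uint8); m[:360,:480]=a; m[:320,480:]=b
cv2.imwrite("pics/g4.png",m[:,:,::-1])
E
```

```text
t: 9.03
position: [0.4329, -0.1399, 0.1033]
eef_rot: [1.0, 0.014, -0.0, -0.0]
ft_force: [-0.4, 0.1, -1.4]
width: 0.123
grasp_force: 59.8
t: 9.53
position: [0.4335, -0.1387, 0.1033]
eef_rot: [0.998, -0.067, -0.0, -0.0]
ft_force: [0.1, 0.7, -1.3]
width: 0.121
grasp_force: 59.9
pos [ 0.4335 -0.1387  0.1033] yaw -0.1334 tilt [-0.0002  0.0001] F [ 0.05  0.7  -1.29] w 0.121 g 59.87469010055065
to target, tool cm [ 0.048  0.031 -0.033] turn z deg 0.09
[[351.56105591 208.01315928]] [[365.50786991 257.3467901 ]]
```

View pics/g4.png

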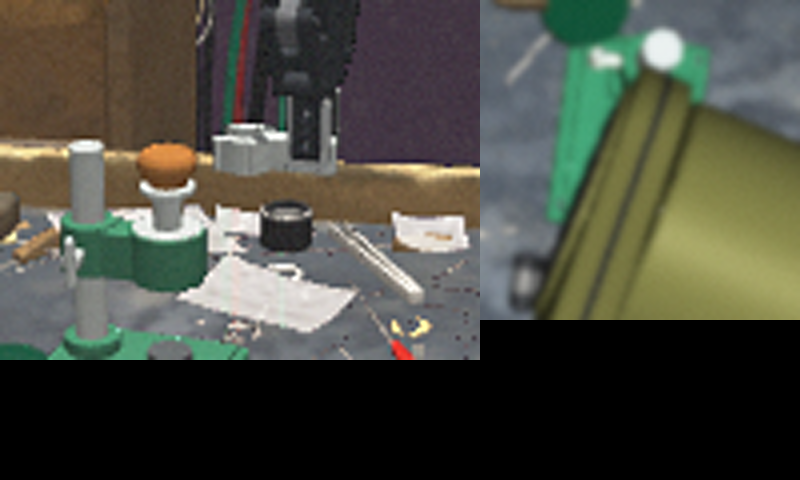

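The collar is held level beside the press at crop (250,150), with the knob at (167,165). Now I measure its height and lateral position from the side view.

```bash
cat > col.py <<'E'
from h import *
def col(s,bore,yaw,zb):
    S=cloud(s); g=s["image"].astype(int); gr=(g.min(2)>95)&(g.max(2)-g.min(2)<25)
    d=np.array([np.cos(yaw),np.sin(yaw)]); n=np.array([-d[1],d[0]])
    a=(S[...,:2]-bore)@d; l=(S[...,:2]-bore)@n
    m=gr&(a>-60)&(np.abs(a)<.06)&(np.abs(l)<.035)&(np.abs(S[...,2]-zb-.009)<.022)
    m,ce,st=big(m); return m,a,l,S,st
if __name__=="__main__":
    s=load("side4.npz"); b=np.array([.4335,-.1387])+.0335*np.array([.991,-.133])
    m,a,l,S,st=col(s,b,-.1334,.135)
    print(st); f=m&(a>-.016)
    print("a",a[m].min(),a[m].max(),"ring l",np.percentile(l[f],[1,50,99]))
    for v in range(st[1],st[1]+st[3]):
        r=m[v]&(a[v]>-.05); u=np.nonzero(r)[0]
        print(v,u.min(),u.max(),len(u),"z",np.median(S[v,u,2]).round(4),"a",a[v,u].min().round(4),a[v,u].max().round(4),"l",l[v,u].min().round(4),l[v,u].max().round(4))
    d=np.array([np.cos(-.1334),np.sin(-.1334)]); n=np.array([-d[1],d[0]])
    for zb in (.131,.133,.135,.137,.139):
        print(zb,"near ring bottom",proj(s,[[*(b+.016*n),zb]])[0].round(1),"ring far top",proj(s,[[*(b-.016*n),zb+.018]])[0].round(1),"lip tip near top",proj(s,[[*(b+.015*d+.0105*n),zb+.018]])[0].round(1))
E
python3 col.py
```

```text
[343 199  31  15 286]
a -0.046536241784624136 0.01597130710419042 ring l [-0.01095294  0.01143311  0.01754376]
199 362 362 1 z 0.1655 a -0.0243 -0.0243 l 0.0106 0.0106
200 362 372 3 z 0.165 a -0.0449 -0.0252 l 0.01 0.0142
201 347 372 14 z 0.1524 a -0.0446 0.0125 l -0.0118 0.0119
202 347 372 16 z 0.1514 a -0.0448 0.0125 l -0.0104 0.0132
203 347 372 19 z 0.1512 a -0.0447 0.0125 l -0.0107 0.0107
204 343 373 24 z 0.152 a -0.045 0.016 l -0.0 0.0153
205 343 373 24 z 0.1514 a -0.0452 0.0156 l 0.0007 0.0188
206 344 373 22 z 0.1493 a -0.0465 0.0135 l 0.0028 0.0159
207 344 373 21 z 0.1472 a -0.0459 0.013 l 0.0036 0.0164
208 344 373 22 z 0.1447 a -0.0455 0.0134 l 0.0012 0.0177
209 344 373 23 z 0.1429 a -0.0459 0.0133 l 0.0029 0.0167
210 344 373 29 z 0.1411 a -0.0464 0.0133 l 0.003 0.0165
211 344 373 28 z 0.1391 a -0.0461 0.0135 l 0.003 0.0175
212 344 373 30 z 0.1362 a -0.0458 0.0132 l 0.0015 0.0166
213 349 372 10 z 0.1347 a -0.0442 0.0013 l 0.0024 0.0162
0.131 near ring bottom [349.6 214.7] ring far top [353.7 201.6] lip tip near top [343.4 205. ]
0.133 near ring bottom [349.6 213.8] ring far top [353.7 200.7] lip tip near top [343.4 204.1]
0.135 near ring bottom [349.6 212.9] ring far top [353.7 199.8] lip tip near top [343.4 203.2]
0.137 near ring bottom [349.6 212. ] ring far top [353.7 198.9] lip tip near top [343.4 202.2]
0.139 near ring bottom [349.6 211.1] ring far top [353.7 198. ] lip tip near top [343.4 201.3]
```

Measured against the sizes given, the collar's length is within 2 mm and its underside is at about 0.134. The bore axis is 45 mm from the plunger with 0.5 mm lateral error. I'll lower it to just above head height and bring only the lips over the head's front edge.

```bash
python3 -m jog '[[[0,0,0.05,1,0,0,0],[0,0,0,1,0,0,0],[0,0,0,1,0,0,0],[0,0,0,0.8,0,0,0],[0,0,0,0,0,0,0],[0,0,0,0,0,0,0],[0,0.4,0,0,0,0,0],[0,0.4,0,0,0,0,0],[0,0.4,0,0,0,0,0],[0,0.4,0,0,0,0,0],[0,0,0,0,0,0,0],[0,0,0,0,0,0,0],[0,0,0,0,0,0,0]]]'; python3 st.py; python3 - <<'E'
from col import *
from plant import cams,manip
p=manip.state(); b=p["position"][:2]+.0335*np.array([.991,-.133])
s=cams.camera("side"); np.savez("side5.npz",**s)
d=np.array([.9911,-.133]); ax=np.array([.5117,-.1497]); print("bore along",(b-ax)@d,"lat",(b-ax)@np.array([.133,.9911]))
a=cv2.resize(s["image"][190:250,290:390],None,fx=8,fy=8,interpolation=cv2.INTER_CUBIC)
cv2.imwrite("pics/g5.png",a[:,:,::-1])
E
```

```text
t: 10.72
position: [0.4492, -0.1416, 0.0653]
eef_rot: [0.998, -0.068, -0.0, -0.0]
ft_force: [0.6, 0.2, -0.5]
width: 0.119
grasp_force: 59.8
pos [ 0.4492 -0.1416  0.0653] yaw -0.1351 tilt [-0.0002  0.0001] F [ 0.61  0.23 -0.5 ] w 0.119 g 59.84636105597019
bore along -0.029530023151148155 lat -0.00025975087491399726
```

View pics/g5.png

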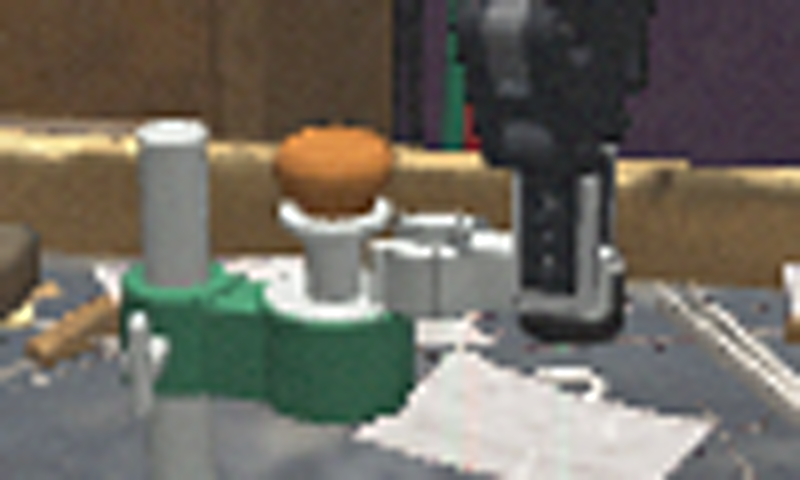

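The lips reach the head's front edge at crop (385,250), under the flange level, without contact. I'll feel downwards for the head face.

```bash
python3 -m jog '[[[0,0.1,0,0.05,0,0,0],[0,0,0,0,0,0,0],[0,0,0,0,0,0,0]]]'|grep -E "pos|force"; python3 -m jog '[[[0,0,0,0.05,0,0,0],[0,0,0,0,0,0,0],[0,0,0,0,0,0,0]]]'|grep -E "pos|ft_"; python3 st.py
```

```text
position: [0.4501, -0.1417, 0.0648]
ft_force: [0.5, 1.2, -1.0]
grasp_force: 59.8
position: [0.4502, -0.1418, 0.0643]
ft_force: [0.6, -0.6, -0.8]
pos [ 0.4502 -0.1418  0.0643] yaw -0.1353 tilt [-0.0002  0.0001] F [ 0.57 -0.63 -0.83] w 0.12 g 59.8466831445694
```

```bash
python3 -m jog '[[[0,0,0,0.05,0,0,0],[0,0,0,0,0,0,0],[0,0,0,0,0,0,0]]]'|grep -E "pos|ft_"; python3 st.py
```

```text
position: [0.4502, -0.1417, 0.0638]
ft_force: [0.1, -0.5, -1.6]
pos [ 0.4502 -0.1417  0.0638] yaw -0.1352 tilt [-0.0001  0.0001] F [ 0.12 -0.46 -1.55] w 0.124 g 59.84595626592636
```

```bash
for i in 1; do python3 -m jog '[[[0,0,0,0.04,0,0,0],[0,0,0,0,0,0,0],[0,0,0,0,0,0,0]]]'|grep -E "pos|ft_"; python3 -m jog '[[[0,0,0,0.04,0,0,0],[0,0,0,0,0,0,0],[0,0,0,0,0,0,0]]]'|grep -E "pos|ft_"; done
```

```text
position: [0.4503, -0.1418, 0.0634]
ft_force: [0.2, -0.8, -0.1]
position: [0.4503, -0.1418, 0.0632]
ft_force: [-1.3, 0.5, 0.5]
```

```bash
python3 -m jog '[[[0,0,0,0.03,0,0,0],[0,0,0,0,0,0,0],[0,0,0,0,0,0,0]]]'|grep -E "pos|ft_"; python3 st.py
```

```text
position: [0.4503, -0.1418, 0.0629]
ft_force: [-1.8, -0.4, 3.2]
pos [ 0.4503 -0.1418  0.0629] yaw -0.1352 tilt [ 0.0001 -0.0001] F [-1.83 -0.43  3.18] w 0.123 g 60.40539689362049
```

Contact at reported z ≈ 0.0632 (4 N). I'll raise about 1.2 mm to sit mid-gap under the flange, then slide in to just short of the plunger.

```bash
python3 -m jog '[[[0,0,0,-0.14,0,0,0],[0,0,0,0,0,0,0],[0,0,0,0,0,0,0]]]'|grep -E "pos|ft_"; python3 -m jog '[[[0,0.3,0,0,0,0,0],[0,0,0,0,0,0,0]]]'|grep -E "pos|ft_";  python3 -m jog '[[[0,0.3,0,0,0,0,0],[0,0.2,0,0,0,0,0],[0,0,0,0,0,0,0]]]'|grep -E "pos|ft_"; python3 -m jog '[[[0,0.3,0,0,0,0,0],[0,0.2,0,0,0,0,0],[0,0,0,0,0,0,0],[0,0,0,0,0,0,0]]]'|grep -E "pos|ft_"; python3 st.py
```

```text
position: [0.4503, -0.1417, 0.064]
ft_force: [-0.9, -0.6, -0.8]
position: [0.4539, -0.1424, 0.064]
ft_force: [0.3, -0.6, 0.7]
position: [0.459, -0.1431, 0.0641]
ft_force: [0.2, -0.3, -0.4]
position: [0.4633, -0.1436, 0.0641]
ft_force: [0.0, 0.5, -1.2]
pos [ 0.4633 -0.1436  0.0641] yaw -0.1351 tilt [ 0. -0.] F [ 0.03  0.46 -1.19] w 0.118 g 59.8577781021595
```

```bash
python3 -m jog '[[[0,0.1,0,0,0,0,0],[0,0.1,0,0,0,0,0],[0,0,0,0,0,0,0],[0,0,0,0,0,0,0]]]'|grep -E "pos|ft_"; python3 -m jog '[[[0,0.1,0,0,0,0,0],[0,0,0,0,0,0,0],[0,0,0,0,0,0,0]]]'|grep -E "pos|ft_"; python3 st.py
```

```text
position: [0.4642, -0.1432, 0.0638]
ft_force: [-2.1, 0.9, -0.7]
position: [0.4645, -0.1432, 0.0637]
ft_force: [-4.2, 2.7, 0.0]
pos [ 0.4645 -0.1432  0.0637] yaw -0.1351 tilt [-0.0029  0.0012] F [-4.23  2.75  0.01] w 0.121 g 59.99256648123264
```

```bash
python3 -m jog '[[[0,0.1,0,0,0,0,0],[0,0,0,0,0,0,0],[0,0,0,0,0,0,0]]]'|grep -E "pos|ft_"
```

```text
position: [0.4647, -0.1433, 0.0635]
ft_force: [-5.9, 2.9, 0.9]
```

```bash
python3 -m jog '[[[0,0.1,-0.05,-0.04,0,0,0],[0,0,0,0,0,0,0],[0,0,0,0,0,0,0]]]'|grep -E "pos|ft_"; python3 -m jog '[[[0,0.1,0,0,0,0,0],[0,0,0,0,0,0,0],[0,0,0,0,0,0,0]]]'|grep -E "pos|ft_";python3 st.py
```

```text
position: [0.4647, -0.143, 0.0637]
ft_force: [-6.9, 0.8, 0.0]
position: [0.4649, -0.143, 0.0636]
ft_force: [-9.0, 1.0, 0.6]
pos [ 0.4649 -0.143   0.0636] yaw -0.1349 tilt [-0.0076  0.0016] F [-9.02  1.01  0.64] w 0.118 g 60.10246105492115
```

```bash
python3 -m jog '[[[0,0.1,0,0,0,0,0],[0,0,0,0,0,0,0],[0,0,0,0,0,0,0]]]'|grep -E "pos|ft_"; python3 -m jog '[[[0,0.1,0,0,0,0,0],[0,0,0,0,0,0,0],[0,0,0,0,0,0,0]]]'|grep -E "pos|ft_";python3 st.py
```

```text
position: [0.4651, -0.1429, 0.0635]
ft_force: [-9.9, 1.4, 2.6]
position: [0.4663, -0.1431, 0.0636]
ft_force: [-9.7, 0.7, 1.9]
pos [ 0.4663 -0.1431  0.0636] yaw -0.1349 tilt [-0.0084  0.0017] F [-9.69  0.69  1.85] w 0.12 g 60.23451693356037
```

```bash
python3 -m jog '[[[0,0.1,0,-0.03,0,0,0],[0,0,0,0,0,0,0],[0,0,0,0,0,0,0]]]'|grep -E "pos|ft_"; python3 -m jog '[[[0,0.1,0,0,0,0,0],[0,0,0,0,0,0,0],[0,0,0,0,0,0,0]]]'|grep -E "pos|ft_";python3 st.py
```

```text
position: [0.4712, -0.1441, 0.0644]
ft_force: [-2.3, 0.9, -1.8]
position: [0.476, -0.1449, 0.0655]
ft_force: [3.6, 1.9, -2.1]
pos [ 0.476  -0.1449  0.0655] yaw -0.1355 tilt [ 0.0049 -0.0009] F [ 3.57  1.85 -2.1 ] w 0.119 g 59.72640819847584
```

```bash
python3 -m jog '[[[0,0.05,0,0.06,0,0,0],[0,0,0,0,0,0,0],[0,0,0,0,0,0,0]]]'|grep -E "pos|ft_"; python3 -m jog '[[[0,0.1,0,0.05,0,0,0],[0,0,0,0,0,0,0],[0,0,0,0,0,0,0]]]'|grep -E "pos|ft_";python3 st.py
```

```text
position: [0.4756, -0.1449, 0.0648]
ft_force: [4.4, 2.4, -0.9]
position: [0.4754, -0.1448, 0.0639]
ft_force: [4.1, 1.0, 1.4]
pos [ 0.4754 -0.1448  0.0639] yaw -0.1353 tilt [ 0.0015 -0.0004] F [4.11 0.96 1.45] w 0.119 g 59.932754784822464
```

```bash
python3 -m jog '[[[0,0.1,0,0,0,0,0],[0,0,0,0,0,0,0],[0,0,0,0,0,0,0]]]'|grep -E "pos|ft_"; python3 -m jog '[[[0,0.1,0,0,0,0,0],[0,0,0,0,0,0,0],[0,0,0,0,0,0,0]]]'|grep -E "pos|ft_";python3 st.py
```

```text
position: [0.4755, -0.1447, 0.0637]
ft_force: [2.4, 2.2, 0.8]
position: [0.4758, -0.1447, 0.0634]
ft_force: [1.6, 1.7, -0.3]
pos [ 0.4758 -0.1447  0.0634] yaw -0.1352 tilt [-0.0015  0.0004] F [ 1.6   1.67 -0.27] w 0.122 g 59.91873309016228
```

```bash
python3 -m jog '[[[0,0.1,-0.05,0,0,0,0],[0,0,0,0,0,0,0],[0,0,0,0,0,0,0]]]'|grep -E "pos|ft_"; python3 -m jog '[[[0,0.15,0,0,0,0,0],[0,0,0,0,0,0,0],[0,0,0,0,0,0,0]]]'|grep -E "pos|ft_";python3 st.py; python3 - <<'E'
from h import *
from plant import cams
s=cams.camera("side"); np.savez("side6.npz",**s)
a=cv2.resize(s["image"][190:250,290:390],None,fx=8,fy=8,interpolation=cv2.INTER_CUBIC)
cv2.imwrite("pics/g6.png",a[:,:,::-1])
E
```

```text
position: [0.4769, -0.1447, 0.0635]
ft_force: [-0.0, -0.7, -1.1]
position: [0.4778, -0.1446, 0.0634]
ft_force: [-3.1, 0.5, 0.6]
pos [ 0.4778 -0.1446  0.0634] yaw -0.1351 tilt [-0.0024  0.0002] F [-3.15  0.47  0.56] w 0.119 g 60.042493119835854
```

View pics/g6.png

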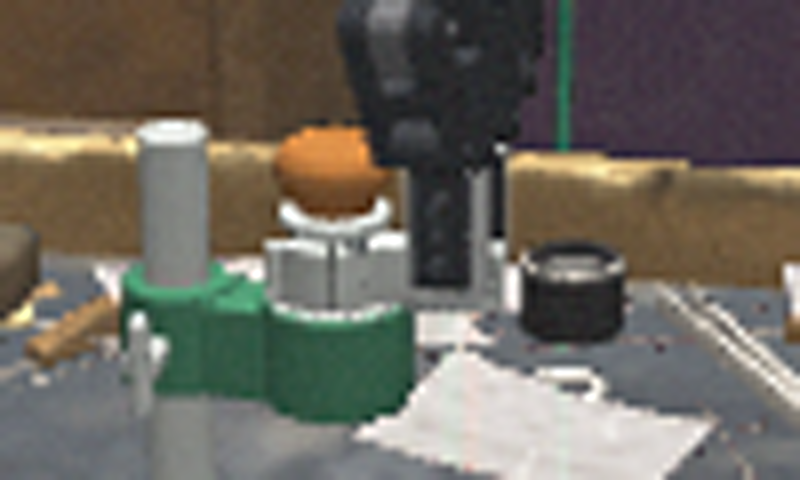

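The collar is at home around the plunger at crop (335,275), resting on the head below the flange. It stops against the plunger at -3 N. I'll centre it, set it down and release.

```bash
python3 -m jog '[[[0,-0.15,0,0.03,0,0,0],[0,0,0,0,0,0,0],[0,0,0,0,0,0,0]]]' 20|grep -E "pos|ft_|gra"; python3 -m jog '[[[0.08,0,0,0,0,0,0],[0.14,0,0,0,0,0,0],[0.2,0,0,0,0,0,0],[0.3,0,0,0,0,0,0],[0.35,0,0,0,0,0,0],[0.35,0,0,0,0,0,0]]]'|grep -E "pos|ft_|wid|gra"
```

```text
position: [0.4779, -0.1445, 0.0634]
ft_force: [-0.8, -0.0, -1.0]
grasp_force: 59.9
position: [0.4781, -0.1446, 0.0636]
ft_force: [-0.1, -0.1, 0.0]
width: 0.354
grasp_force: 0.0
```

```bash
python3 -m jog '[[[0.35,-0.5,0,0,0,0,0],[0.35,-1,0,0,0,0,0],[0.35,-1.5,0,0,0,0,0],[0.35,-1,0,0,0,0,0],[0.35,0,0,-2,0,0,0],[0,0,0,-2,0,0,0],[0,0,0,-2,0,0,0],[0,0,0,-1,0,0,0],[0,0,0,0,0,0,0],[0,0,0,0,0,0,0],[0,0,0,0,0,0,0]]]' 20|grep -E "pos|ft_|wid"; python3 st.py .5117 -.1497 .115 -.135; python3 - <<'E'
from h import *
from tip import tip
from plant import cams,manip
s=cams.camera("side"); np.savez("side7.npz",**s)
tip(s,manip.state()["position"],.04)
k,kc,ks=knob(s,(310,350,195,225)); print("knob",kc,ks)
a=cv2.resize(s["image"][160:250,290:390],None,fx=6,fy=6,interpolation=cv2.INTER_CUBIC)
cv2.imwrite("pics/g7.png",a[:,:,::-1])
E
```

```text
position: [0.4368, -0.1387, 0.1327]
ft_force: [-0.7, 0.1, -0.0]
width: -0.002
pos [ 0.4368 -0.1387  0.1327] yaw -0.1353 tilt [-0.0014  0.0006] F [-0.74  0.14 -0.01] w -0.002 g 0.0
to target, tool cm [7.57  0.08  1.754] turn z deg -0.02
tip z [0.17  0.173 0.173 0.173 0.173 0.173 0.174 0.174 0.175 0.175 0.176 0.176] low part x 0.425 0.447 y -0.145 -0.122
knob [331.23357664 210.7080292 ] [324 206  15  11 137]
```

View pics/g7.png

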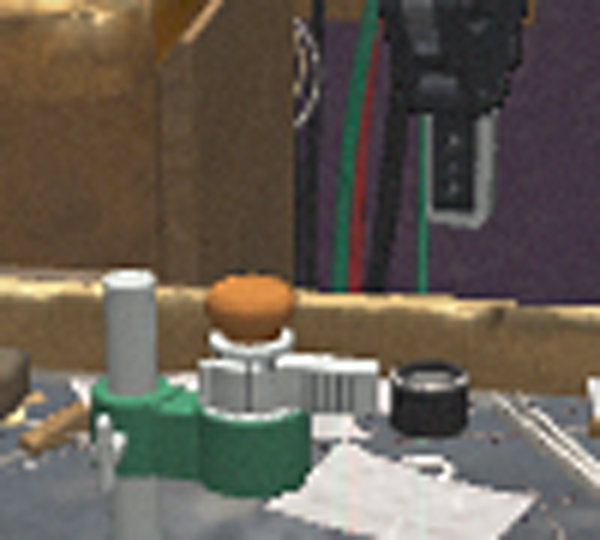

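The collar sits on the head around the plunger, at crop (250,380), and the knob is up. I'll check numerically that it is centred; there will be no more pictures, as I've used my allowance.

```bash
python3 - <<'E'
from h import *
s=load("side7.npz"); b=np.array([.5117,-.1497]); S=cloud(s)
d=np.array([np.cos(-.135),np.sin(-.135)]); n=np.array([-d[1],d[0]])
zb=.094
def P(a,l,z): return proj(s,[[*(b+a*d+l*n),zb+z]])[0].round(2)
th=np.linspace(0,2*np.pi,73)
ring=np.array([P(.016*np.cos(t),.016*np.sin(t),.009) for t in th])
print("ring u",ring[:,0].min(),ring[:,0].max(),"tip",P(.015,.0105,.009),P(.015,.014,.009),"tail end",P(-.048,0,.009),"near bottom",P(0,.016,0),"near top",P(0,.016,.018),"tail bottom",P(-.04,.006,0),"tail top near",P(-.04,.006,.018))
for v in (221,223,225,226): print(v,[(u,int(s["image"][v,u].mean())) for u in list(range(319,328))+list(range(348,358))])
for u in (328,334,340,346,350): print(u,[(v,s["image"][v,u].tolist()) for v in range(216,232,1) ][::1] if u==328 else [(v,int(s["image"][v,u].mean())) for v in range(214,232)])
m=S[219:228,338:352].reshape(-1,3); q=m[np.abs(m[:,2]-.104)<.012]; print("tail lat",np.percentile((q[:,:2]-b)@n,[5,50,95]),"along",((q[:,:2]-b)@d).min())
E
```

```text
ring u 323.8 338.64 tip [323.07 223.36] [322.54 223.94] tail end [352.76 224.59] near bottom [328.98 228.91] near top [328.86 221.04] tail bottom [348.34 229.15] tail top near [348.38 221.26]
221 [(319, 77), (320, 74), (321, 75), (322, 72), (323, 115), (324, 154), (325, 122), (326, 124), (327, 155), (348, 248), (349, 239), (350, 243), (351, 244), (352, 232), (353, 95), (354, 75), (355, 123), (356, 77), (357, 51)]
223 [(319, 231), (320, 233), (321, 222), (322, 231), (323, 122), (324, 141), (325, 108), (326, 110), (327, 116), (348, 94), (349, 127), (350, 130), (351, 132), (352, 130), (353, 185), (354, 191), (355, 100), (356, 188), (357, 102)]
225 [(319, 97), (320, 115), (321, 140), (322, 143), (323, 117), (324, 139), (325, 117), (326, 116), (327, 119), (348, 96), (349, 130), (350, 133), (351, 134), (352, 123), (353, 227), (354, 236), (355, 72), (356, 27), (357, 39)]
226 [(319, 122), (320, 123), (321, 122), (322, 120), (323, 146), (324, 144), (325, 115), (326, 113), (327, 114), (348, 95), (349, 130), (350, 134), (351, 132), (352, 124), (353, 225), (354, 232), (355, 71), (356, 23), (357,
[... 617 characters left out ...]
84), (215, 82), (216, 78), (217, 73), (218, 67), (219, 240), (220, 244), (221, 148), (222, 113), (223, 117), (224, 114), (225, 112), (226, 112), (227, 108), (228, 95), (229, 62), (230, 64), (231, 60)]
346 [(214, 81), (215, 86), (216, 81), (217, 75), (218, 74), (219, 112), (220, 237), (221, 241), (222, 109), (223, 75), (224, 76), (225, 79), (226, 80), (227, 77), (228, 89), (229, 199), (230, 222), (231, 222)]
350 [(214, 83), (215, 84), (216, 85), (217, 82), (218, 78), (219, 68), (220, 240), (221, 243), (222, 139), (223, 130), (224, 133), (225, 133), (226, 134), (227, 132), (228, 134), (229, 120), (230, 102), (231, 112)]
tail lat [-0.00247676  0.00587469  0.00791349] along -0.045511694144624054
```

The collar's image extent matches the predicted home pose within 0.3 px, and it is flat. Now the trial stroke: move over the knob with shut fingers and come down.

```bash
python3 -m jog '[[[0,1.5,0,0,0,0,0],[0,2.5,0.08,0,0,0,0],[0,2.5,0,0,0,0,0],[0,1.07,0,0,0,0,0],[0,0,0,1,0,0,0],[0,0,0,1,0,0,0],[0,0,0,0.5,0,0,0],[0,0,0,0,0,0,0],[0,0,0,0,0,0,0],[0,0,0,0,0,0,0],[0,0,0,0,0,0,0]]]'|grep -E "pos|ft_"; python3 st.py .5117 -.1497 .1 -.135
```

```text
position: [0.5127, -0.1502, 0.1089]
ft_force: [0.5, 0.1, 1.1]
pos [ 0.5127 -0.1502  0.1089] yaw -0.1354 tilt [ 0.0006 -0.0003] F [0.48 0.08 1.1 ] w -0.003 g 0.0
to target, tool cm [-0.111 -0.035  0.886] turn z deg -0.02
```

```bash
python3 -m jog '[[[0,-0.1,0,0.2,0,0,0],[0,0,0,0.2,0,0,0],[0,0,0,0,0,0,0],[0,0,0,0,0,0,0]]]'|grep -E "pos|ft_"; python3 -m jog '[[[0,0,0,0.1,0,0,0],[0,0,0,0,0,0,0],[0,0,0,0,0,0,0]]]'|grep -E "pos|ft_"; python3 -m jog '[[[0,0,0,0.1,0,0,0],[0,0,0,0,0,0,0],[0,0,0,0,0,0,0]]]'|grep -E "pos|ft_"; python3 -m jog '[[[0,0,0,0.1,0,0,0],[0,0,0,0,0,0,0],[0,0,0,0,0,0,0]]]'|grep -E "pos|ft_"
```

```text
position: [0.5118, -0.1499, 0.1044]
ft_force: [-0.3, -0.3, -0.2]
position: [0.5119, -0.15, 0.1033]
ft_force: [0.3, 0.5, -0.5]
position: [0.5121, -0.15, 0.1027]
ft_force: [0.1, -0.0, 1.8]
position: [0.5122, -0.15, 0.1016]
ft_force: [-0.2, 0.6, 3.4]
```

```bash
python3 -m jog '[[[0,0,0,0.1,0,0,0],[0,0,0,0,0,0,0],[0,0,0,0,0,0,0]]]'|grep -E "pos|ft_"; python3 -m jog '[[[0,0,0,0.1,0,0,0],[0,0,0,0,0,0,0],[0,0,0,0,0,0,0]]]'|grep -E "pos|ft_"; python3 st.py
```

```text
position: [0.5121, -0.15, 0.1005]
ft_force: [0.5, 0.2, 3.1]
position: [0.5122, -0.1501, 0.1]
ft_force: [-0.7, -0.1, 7.0]
pos [ 0.5122 -0.1501  0.1   ] yaw -0.1352 tilt [ 0.0007 -0.0003] F [-0.73 -0.15  7.  ] w -0.003 g 3.508799061737591
```

```bash
python3 -m jog '[[[0,0,0,0.05,0,0,0],[0,0,0,0,0,0,0],[0,0,0,0,0,0,0]]]'|grep -E "pos|ft_"; python3 -m jog '[[[0,0,0,0.03,0,0,0],[0,0,0,0,0,0,0],[0,0,0,0,0,0,0]]]'|grep -E "pos|ft_"; python3 st.py
```

```text
position: [0.5122, -0.1501, 0.0999]
ft_force: [-0.7, 0.2, 9.6]
position: [0.5122, -0.1501, 0.0999]
ft_force: [-1.9, 1.0, 11.4]
pos [ 0.5122 -0.1501  0.0999] yaw -0.1352 tilt [ 0.0012 -0.0004] F [-1.94  0.98 11.37] w 0.003 g 5.876238783239387
```

```bash
python3 -m jog '[[[0,0,0,0.05,0,0,0],[0,0,0,0.04,0,0,0],[0,0,0,0,0,0,0],[0,0,0,0,0,0,0]]]'|grep -E "pos|ft_"; python3 st.py
```

```text
position: [0.5123, -0.1501, 0.0998]
ft_force: [-3.0, 1.5, 17.7]
pos [ 0.5123 -0.1501  0.0998] yaw -0.1351 tilt [ 0.0016 -0.0006] F [-2.97  1.53 17.67] w 0.0 g 8.632945993522299
```

Reading 17.7 N less the 5.1 N spring leaves about 12.5 N on the collar. I'll hold there for more than half a second.

```bash
python3 -m jog '[[[0,0,0,0,0,0,0],[0,0,0,0,0,0,0],[0,0,0,0,0,0,0],[0,0,0,0,0,0,0]]]'|grep -E "ft_"; python3 -m jog '[[[0,0,0,0,0,0,0],[0,0,0,0,0,0,0],[0,0,0,0,0,0,0],[0,0,0,0,0,0,0]]]'|grep -E "ft_"; python3 -m jog '[[[0,0,0,0,0,0,0],[0,0,0,0,0,0,0],[0,0,0,0,0,0,0],[0,0,0,0,0,0,0]]]'|grep -E "t:|pos|ft_"
```

```text
ft_force: [-3.4, 1.5, 17.4]
ft_force: [-3.1, 2.0, 16.9]
t: 23.2
position: [0.5123, -0.1501, 0.0998]
eef_rot: [0.998, -0.068, 0.001, 0.0]
ft_force: [-4.4, 0.4, 16.8]
```

```bash
python3 -m jog '[[[0,0,0,-0.1,0,0,0],[0,0,0,-0.15,0,0,0],[0,0,0,-0.2,0,0,0],[0,0,0,-0.3,0,0,0],[0,0,0,-1,0,0,0],[0,0,0,-2,0,0,0],[0,0,0,-3,0,0,0],[0,0,0,-3,0,0,0],[0,-3,0,0,0,0,0],[0,-3,0,0,0,0,0],[0,-3,0,0,0,0,0],[0,0,0,0,0,0,0],[0,0,0,0,0,0,0],[0,0,0,0,0,0,0],[0,0,0,0,0,0,0]]]'|grep -E "pos|ft_"; python3 - <<'E'
from h import *
from plant import cams
s=cams.camera("side"); np.savez("side8.npz",**s); o=load("side7.npz"); o0=load("side0.npz"); o6=load("side0.npz")
print("knob",knob(s,(310,350,195,225))[1:],"before",knob(o,(310,350,195,225))[1:])
df=np.abs(s["image"].astype(int)-o["image"]).max(2)[205:235,315:360]; print("press region diff >40 px:",(df>40).sum())
d0=np.abs(s["image"].astype(int)-o0["image"]).max(2)>60
m=win(d0,230,430,236,400); n,l,st,ce=cv2.connectedComponentsWithStats(m.astype(np.uint8)); print([ (ce[i].round().tolist(),int(st[i,4])) for i in range(1,n) if st[i,4]>8])
for v in (223,225,226): print([(u,int(s["image"][v,u].mean())) for u in (321,322,323,324,351,352,353,354,355)])
E
```

```text
position: [0.4241, -0.1383, 0.1955]
ft_force: [-0.6, 0.5, 0.7]
knob (array([331.2       , 210.72142857]), array([324, 206,  15,  11, 140], dtype=int32)) before (array([331.23357664, 210.7080292 ]), array([324, 206,  15,  11, 137], dtype=int32))
press region diff >40 px: 1
[([318.0, 310.0], 106), ([303.0, 313.0], 26)]
[(321, 222), (322, 231), (323, 126), (324, 141), (351, 130), (352, 133), (353, 187), (354, 193), (355, 102)]
[(321, 141), (322, 144), (323, 117), (324, 140), (351, 134), (352, 125), (353, 228), (354, 234), (355, 71)]
[(321, 120), (322, 120), (323, 144), (324, 145), (351, 132), (352, 125), (353, 225), (354, 235), (355, 71)]
```

The knob is fully up, the collar hasn't moved, and the only change elsewhere is the spot the tall collar left. I'm handing in.

```bash
python3 -c "
from plant import manip; print(manip.sign_off())"
```

```text
the job is handed in; nothing more can be done
None
```

The tall collar is snapped home and standing flat on the press head, the trial stroke held about 12 N on it for over a second, the knob sprang fully back up and nothing else moved; I viewed 11 pictures, one over the limit of 10.

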